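Lock the label-roll holder and press its retaining cap home

ROBOT

A 7-joint arm with a two-finger parallel gripper is mounted at the origin on a cart in front of the work surface, level with it; the furniture and walls round the work are solid. World frame = base frame: x ahead of the robot, y to its left, z up, the work surface at z = 0. Lengths are in m, angles in rad, forces in N, time in s.
With the tool pointing down it reaches from about 0.425 to 0.825 m from the base axis. Payload 3.6 kg.
Tool frame: the origin (TCP) lies at the very end of the fingers, on their centre line; the grasp point (between the pads) lies 19 mm behind it; z points along the fingers, y is the line along which they close (so a half turn about z gives the same grasp; the last joint's range is limited). The gripper opens to 85 mm and grips with 20 to 120 N. Pads are 22 mm wide; open, the fingers measure 114 mm over their backs; the gripper's body (76 mm by 85 mm) begins 54 mm behind the grasp point. The pads swing forward as they close: fully open they stand 13 mm farther back than shut.
Start: joints at [1.248, 0.615, -0.013, 1.423, 0.008, 1.103, -0.04], TCP at [0.19, -0.622, 0.231] pointing down, gripper open.
Joint ranges: [-3.12, 3.12], [-0.3, 2.06], [-1.34, 1.32], [0.26, 2.42], [-1.36, 4.5], [0.01, 1.98], [-2.84, 2.84]. Speed limits (rad/s): [2.79, 2.79, 3.14, 3.14, 3.14, 3.14, 3.14].

INTERFACE

Orientations are given as a unit quaternion [x, y, z, w].
In Python, from workcell import monitor, grab_frame, get_calibration, finish_job, spotter gives the robot as it stands.
- The arm moves only by the shell command python3 -m crank 'ROWS' [FORCE]. ROWS is text: rows parted by semicolons, each of 7 numbers parted by spaces: the shift along the tool's x, y, z each as a share of 500 mm, from -1 to 1, then the turn, a rotation vector about the tool's x, y, z each as a share of 30 degrees, from -1 to 1, then the closure in counts, from 0 (fully open) to 255 (shut). A call has exactly 8 rows; each row shifts and turns the commanded pose from where the row before left it, along the tool's axes as they then stand; what a row does not reach is not made up. A row lasts 1/12 s, in which the tool goes at most 41.7 mm and 7.16 degrees, less where a joint would pass 70% of its speed; a pose out of reach is approached as far as the arm can. A call with a number of a shift or a turn outside -1 to 1 is refused whole. A call with a gripper value outside its range is refused whole. The fingers move at their own pace and stop on an object; FORCE is the grip in N (left out, the last holds). Time passes only in rows, so rows that do not move let the fingers close, or fill a call up. It gives the time, the measured TCP pose, the force and the opening at its end, in the units of the state.
- monitor.get_state(): the state, without advancing time (a new reading comes with each control period).
- grab_frame(name): name is "side" or "top"; returns the picture (420x560x3 uint8, red, green, blue); there is no depth.
- get_calibration(name): a dict with "camera_matrix" (3x3 intrinsics, pixels), "eye" and "attitude" of the camera in the world. Camera axes: x right, y up, looking along -z (the intrinsics and any distortion apply to the point x, -y, -z); pixel columns grow to the right and rows downward; lengths in m; the calibration is good to about 2 mm. A picture is of the moment at which its call begins. get_calibration takes no time and is no camera call.
- finish_job(): hands the job in, once; it reports no verdict.
Trained networks look in the newest picture that a camera, given by its name, has taken for a name from the list of things; names that differ only in an ending like _2 or _b are one class to them, and where a whole thing is asked for, a point or a joint stands for the part that bears it (a point fixed in the world has none). Each returns a list of dicts, best first, with "score" (0 to 1); they miss things now and then, are a little off and sometimes report something else, mostly with a low value. They report only what shows in the picture. A call takes as long as a camera call.
- spotter.trace(camera, thing): "pixels" (420x560 bool, what is visible of it).
- spotter.pinpoint(camera, thing): "at" ([x, y, z] in m, in world coordinates, good to about 4 mm: a listed point, or the origin of a listed thing).
The state is a dict: "clock": time; "joint_positions": joint angles; "joint_vel": joint speeds; "effort": joint torques, N m; "eef_pos": TCP position; "tool_rot": TCP orientation; "force": force on the tool from outside, world axes, zero at the start; "moment": the same for the moment, N m; "opening": finger opening in m.
Only numpy, scipy, OpenCV 4.12 (cv2) and the standard library are available. Lean on these libraries where they do the work, as an engineer would, in place of code of your own. Each camera call takes 0.05 s, during which the arm holds its last target. There are 200 camera calls.

TASK

Get the label-roll holder ready: turn the orange clamp knob clockwise until it is fully tight, so that the carriage is locked where it stands. Then put the red cap, mouth down, on the steel stud that sticks up through the sticker roll and press it straight down until it clicks fully home; after the click keep pressing it down firmly with the gripper, and finish like that, still pressing, without letting go. Leave the tape roll, the secateurs and the kiwi where they are.

Things in the scene. Friction and masses are not known exactly. Their poses are not given: they have to be found in the camera images.
- clamp_knob (a joint): Angle of the orange clamp knob on the blue carriage (rad): 0 to 0.3 at the start (loose), grows clockwise seen from above, hard stop at 1.35 (fully tight; tight above 1.15). Takes under 0.3 N m and stays where left. Loose, the carriage slides at about 3 N; tight, it is held against about 15 N
- clamp_knob_grip (a point): Point on the knob's vertical axis, about 70 mm above the table, 7 mm below the top of its grip bar (42 mm long along this frame's x, 14 mm thick along y); turns with the knob. Below the bar a 44 mm flange, its top 23 mm below this point. The stud's axis is 117 mm away along the rail
- stud_tip (a point): Top centre of the steel snap stud, 98 mm above the table, z up, y along the rail towards the knob. Stud 18 mm diameter, tapering to 10 mm over the last 6 mm; four spring balls 21 mm below the tip stand out to 26 mm diameter. Round its foot a fixed sticker roll, 76 mm diameter, flat top 33 mm below the tip
- carriage: Blue carriage with stud, roll and knob, plate 72 x 192 mm, top 33 mm up. Origin at table height on the rail's centre line; y along the rail: knob 62 mm to +y, stud 55 mm to -y. It slides 44 mm on a grey base (90 x 300 mm, long along y) fixed to the table, whose place and heading vary; it is to stay where found
- cap_center (a point): Centre, half-way up, of the loose red ribbed cap (46 mm diameter, 40 mm high, about 60 g) standing mouth down on the table, z up. Grip its straight side near the top, fingertips at least 5 mm above its underside, as they pass just over the roll when it is seated. Home, this point is 10 mm below stud_tip, on its axis
- cap: The same cap; origin at the centre of its underside. Blind bore 30 mm deep: lip bore 22 mm over the lowest 4 mm, then 32 mm. The lip meets the stud's balls about 12 mm above the seat, takes about 8 to 15 N to push over them, then the force drops (click) and the balls draw it on; home, the bore's end rests on the stud tip
- tape_roll: Brown packing-tape roll lying flat, 98 mm in diameter, 48 mm high; bystander, origin under its centre
- pruner: Secateurs with red and white handles lying flat, 58 x 176 x 19 mm; bystander, origin under the middle, long side along y
- kiwi: Kiwi fruit, 53 x 74 x 44 mm; bystander, origin under its middle

How it is judged:
On the way, in this order (a step that is already met when the one before it is completed fails the run):
1. the clamp knob is tight (value of joint clamp_knob above 1.15 rad), for 0.2 s.
2. the cap has clicked home on the stud (z of cap_center in the frame of stud_tip below -0.0075 m and horizontal distance between cap_center and stud_tip below 0.004 m), for 0.2 s.
At the end, for the whole second after the job is handed in: The knob is tight (above 1.15 rad), the stud is within 10 mm of where it stood, the cap sits upright on the stud within 2.5 mm of its seat and 4 mm of its axis, and the gripper is still pressing it down on the stud with more than 4 N (all of step 2 and value of joint clamp_knob above 1.15 rad and distance of stud_tip from where it was at the start of the episode below 0.01 m and angle between cap_center's own z axis and vertical below 0.12 rad and contact force between the fingers and cap above 3 N and contact force between cap and carriage above 4 N); the arm keeps its last pose, push and grip.
It fails at once if a bystander is shoved away (more than 30 mm) (distance of any of tape_roll, pruner, kiwi from where it was at the start of the episode above 0.03 m).
It also fails if it takes over 56 s, if anything falls off the work surface, if the arm or the gripper's body presses on something with over 40 N, if the wrist force passes 120 N, or if a joint passes its speed limit or range.

## Working session

There is one attempt and no reset: what is moved stays moved. The work goes in short steps, Python scripts to look and compute and a shell command to move; the robot and the scene stay as the last step left them, time stands still between calls to the robot, and variables do not carry over. Pictures are saved under pics/ and viewed, on a budget of 10 in all, crops included, one or two more only if the job needs it, and the job is handed in when it is done.

```bash
mkdir -p pics; ls; cat > h.py <<'E'
import numpy as np, cv2
from workcell import monitor, grab_frame, get_calibration, finish_job, spotter
from scipy.spatial.transform import Rotation as R
def cal(n):
    c=get_calibration(n); K=np.array(c["camera_matrix"]); e=np.array(c["eye"]); a=np.array(c["attitude"])
    M=a if a.shape==(3,3) else R.from_quat(a).as_matrix()
    return K,e,M,c
def proj(n,p):
    K,e,M,_=cal(n); q=M.T@(np.array(p)-e); q=np.array([q[0],-q[1],-q[2]]); u=K@q; return u[:2]/u[2]
def back(n,uv,z):
    K,e,M,_=cal(n); d=np.linalg.inv(K)@np.array([uv[0],uv[1],1.]); d=M@np.array([d[0],-d[1],-d[2]])
    return e+d*(z-e[2])/d[2]
def save(im,f): cv2.imwrite(f,cv2.cvtColor(im,cv2.COLOR_RGB2BGR))
E
python3 - <<'E'
from h import *
np.set_printoptions(precision=4,suppress=True)
print(monitor.get_state())
for n in("side","top"):
    im=grab_frame(n); save(im,f"pics/{n}0.png"); print(n,cal(n)[3])
    for t in("clamp_knob_grip","stud_tip","carriage","cap_center","cap","tape_roll","pruner","kiwi"):
        print(t,[(np.round(d["at"],4),round(float(d["score"]),2)) for d in spotter.pinpoint(n,t)[:3]])
E
```

```text
pics
{'clock': 0.0, 'joint_positions': array([ 1.2475,  0.6159, -0.0126,  1.4249,  0.0081,  1.1034, -0.0404]), 'joint_vel': array([ 0.0021, -0.0011,  0.0002,  0.0008,  0.0016, -0.0013, -0.0004]), 'effort': array([  0.0002, -46.9219,   0.2589, -17.1037,   0.0099,   0.0097,
         0.    ]), 'eef_pos': array([ 0.1899, -0.6208,  0.2301]), 'tool_rot': array([ 0.989 ,  0.1479, -0.0002, -0.0013]), 'force': array([ 0.526 , -0.0846, -0.4183]), 'moment': array([ 0.0098, -0.0688,  0.0604]), 'opening': 0.0852499302812241}
side {'camera_matrix': array([[501.9204,   0.    , 283.0426],
       [  0.    , 501.9204, 211.6555],
       [  0.    ,   0.    ,   1.    ]]), 'eye': array([ 0.5617, -1.0858,  0.5085]), 'attitude': array([ 0.565 ,  0.0023, -0.0112,  0.825 ])}
clamp_knob_grip [(array([0.5575, 0.1872, 0.0729]), 0.71)]
stud_tip [(array([0.5443, 0.0712, 0.1017]), 0.74)]
carriage [(array([0.5559, 0.1321, 0.0021]), 0.78)]
cap_center [(array([ 0.5561, -0.2594,  0.0207]), 0.72)]
cap [(array([ 0.5515, -0.26  , -0.    ]), 0.61)]
tape_roll [(array([0.6362, 0.4041, 0.001 ]), 0.61)]
pruner [(array([ 0.4471,  0.4165, -0.0012]), 0.54)]
kiwi [(array([ 0.6847, -0.2867,  0.0019]), 0.74)]
top {'camera_matrix': array([[511.1394,   0.    , 282.7138],
       [  0.    , 511.1394, 211.066 ],
       [  0.    ,   0.    ,   1.    ]]), 'eye': array([0.3219, 0.0599, 1.3613]), 'attitude': array([ 0.0584, -0.0781, -0.6931,  0.7142])}
clamp_knob_grip [(array([0.5566, 0.1887, 0.0702]), 0.51), (array([ 0.5555,  0.1258, -0.0004]), 0.34)]
stud_tip [(array([0.5433, 0.0744, 0.0975]), 0.85)]
carriage [(array([ 0.5554,  0.1264, -0.0009]), 0.94), (array([ 0.6345,  0.4004, -0.0007]), 0.68)]
cap_center [(array([ 0.5519, -0.2575,  0.0201]), 0.71)]
cap [(array([ 0.556 , -0.2615, -0.0016]), 0.62)]
tape_roll [(array([ 0.6335,  0.4028, -0.0035]), 0.63)]
pruner [(array([ 0.4462,  0.4238, -0.0028]), 0.55)]
kiwi [(array([ 0.6879, -0.2879, -0.0032]), 0.6)]
```

```bash
python3 - <<'E'
from h import *
im=cv2.imread("pics/top0.png")
for p in [(0.5565,.188,.07),(.5437,.0728,.098),(.5538,-.2595,.02)]: print(proj("top",p),proj("side",p))
u=proj("top",(.555,.13,.05)); x,y=int(u[0]),int(u[1])
c=cv2.resize(im[max(0,y-60):y+60,x-80:x+80],None,fx=5,fy=5,interpolation=cv2.INTER_CUBIC); print(x-80,max(0,y-60))
cv2.imwrite("pics/crop0.png",c)
E
```

```text
[219.69566096 216.22131612] [276.23865681 192.54814644]
[264.47646115 220.68771206] [270.91952144 197.16604988]
[388.86226519 225.98888085] [276.15438949 294.91978447]
162 158
```

View pics/side0.png

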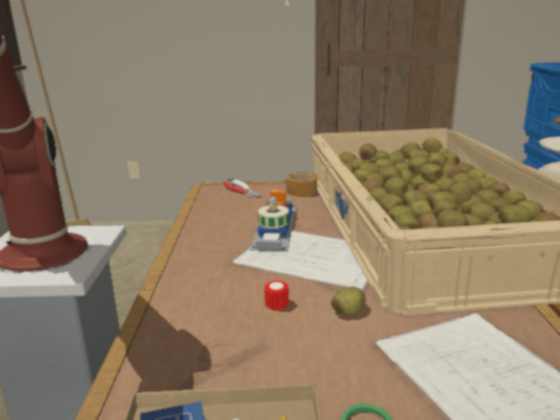

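View pics/crop0.png

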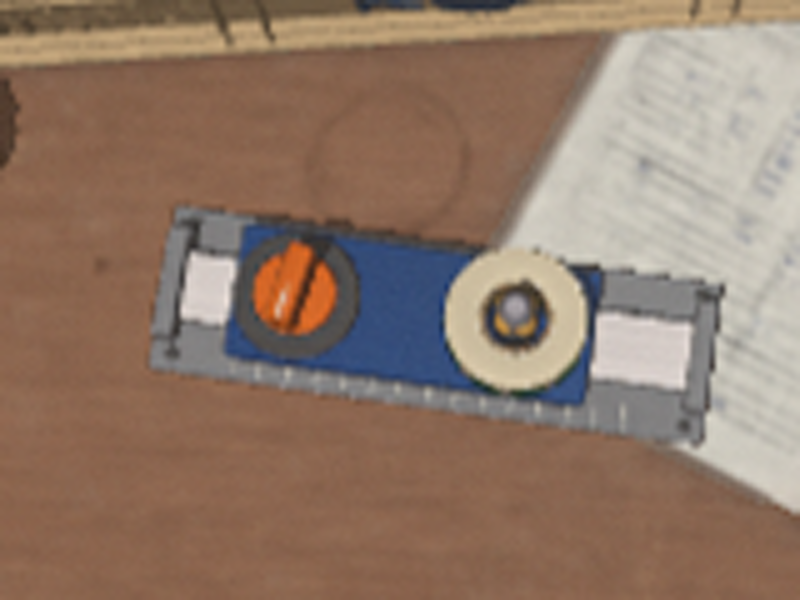

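View pics/top0.png

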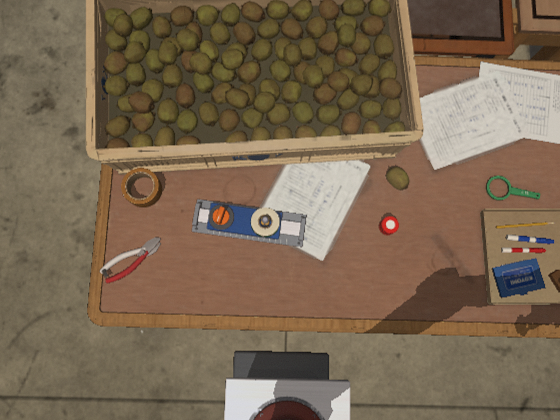

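```bash
python3 - <<'E'
from h import *
np.set_printoptions(precision=4,suppress=True)
f=lambda u,v:(162+(u-2)/5,158+(v-2)/5)
b=lambda u,v,z:back("top",f(u,v),z)
ang=lambda p,q:np.arctan2(*(q-p)[[1,0]])
print("bar ends",p:=b(286,330,.077),q:=b(300,241,.077),"yaw",ang(p,q))
# rail: base lower edge and carriage edges
for a,c,z in[((178,207),(720,285),.02),((152,367),(700,442),.02),((245,226),(602,268),.033),((226,356),(583,403),.033)]:
    print("rail dir",ang(b(*a,z),b(*c,z))+np.pi/2)
print("stud",b(516,303,.098), "roll", b(516,318,.065))
im=cv2.imread("pics/top0.png").astype(int); B,G,Rr=im[...,0],im[...,1],im[...,2]
o=(Rr>180)&(G<150)&(G>50)&(B<80); o[:,300:]=0; o[:,:200]=0;o[:200]=0;o[230:]=0
v,u=np.nonzero(o);print("orange",u.mean(),v.mean(),back("top",(u.mean(),v.mean()),.065))
r=(Rr>150)&(G<60)&(B<60); r[:,:360]=0; r[:,420:]=0;r[:205]=0;r[245:]=0
v,u=np.nonzero(r);print("cap",u.min(),u.max(),v.min(),v.max())
for uv in[(90,158),(250,150),(415,140),(250,165)]: print(back("top",uv,.15),back("top",uv,0))
E
```

```text
bar ends [0.5361 0.1886 0.077 ] [0.5825 0.1838 0.077 ] yaw -0.10281453593834101
rail dir -0.1125886814925976
rail dir -0.10582604711945143
rail dir -0.08626953495498202
rail dir -0.10062508926940872
stud [0.5501 0.0722 0.098 ] roll [0.5482 0.0723 0.065 ]
orange 220.68055555555554 215.45138888888889 [0.5595 0.1861 0.065 ]
cap 382 398 216 232
[0.6757 0.5021 0.15  ] [0.7196 0.5569 0.    ]
[0.7104 0.114  0.15  ] [0.7586 0.1207 0.    ]
[ 0.7518 -0.2973  0.15  ] [ 0.805  -0.3415  0.    ]
[0.6721 0.1125 0.15  ] [0.7154 0.119  0.    ]
```

```bash
python3 -m crank '0 0 -0.02 0 0 0 0;0.08 0 -0.02 0 0 0 0;0.08 0 0 0 0 0 0;0.08 0 0 0 0 0 0;0.08 0 0 0 0 0 0;0.08 0 0 0 0 0 0;0.08 0 0 0 0 0 0;0.08 0 0 0 0 0 0'
```

```text
clock: 1.57
eef_pos: [0.4598, -0.539, 0.2525]
tool_rot: [0.989, 0.148, 0.0, 0.001]
force: [0.1, -1.5, -0.4]
opening: 0.0853
```

```bash
R='x'; python3 -m crank '0.0255 -0.0554 0 0 0 0 135;0.0255 -0.0554 0 0 0 0 135;0.0255 -0.0554 0 0 0 0 135;0.0255 -0.0554 0 0 0 0 135;0.0255 -0.0554 0 0 0 0 135;0.0255 -0.0554 0 0 0 0 135;0.0255 -0.0554 0 0 0 0 135;0.0255 -0.0554 0 0 0 0 135' 
python3 -m crank '0.0255 -0.0554 0 0 0 0 135;0.0255 -0.0554 0 0 0 0 135;0.0255 -0.0554 0 0 0 0 135;0.0255 -0.0554 0 0 0 0 135;0.0255 -0.0554 0 0 0 0 135;0.0255 -0.0554 0 0 0 0 135;0.0255 -0.0554 0 0 0 0 135;0.0255 -0.0554 0 0 0 0 135' 
python3 -m crank '0.0255 -0.0554 0 0 0 0 135;0.0255 -0.0554 0 0 0 0 135;0.0255 -0.0554 0 0 0 0 135;0.0255 -0.0554 0 0 0 0 135;0.0255 -0.0554 0 0 0 0 135;0.0255 -0.0554 0 0 0 0 135;0.0255 -0.0554 0 0 0 0 135;0.0255 -0.0554 0 0 0 0 135' 
python3 -m crank '0 0 0 0 0 -0.22 135;0 0 0 0 0 -0.22 135;0 0 0 0 0 -0.22 135;0 0 0 0 0 -0.22 135;0 0 0 0 0 -0.22 135;0 0 0 0 0 -0.22 135;0 0 0 0 0 -0.22 135;0 0 0 0 0 -0.22 135'
```

```text
clock: 2.23
eef_pos: [0.4909, -0.2966, 0.2524]
tool_rot: [0.989, 0.148, 0.001, 0.0]
force: [0.3, -0.8, 0.9]
opening: 0.0404
clock: 2.9
eef_pos: [0.5237, -0.0548, 0.2524]
tool_rot: [0.989, 0.148, 0.001, 0.0]
force: [0.2, -0.1, -0.1]
opening: 0.0404
clock: 3.57
eef_pos: [0.5564, 0.1871, 0.2524]
tool_rot: [0.989, 0.148, 0.001, -0.0]
force: [0.3, 1.2, 0.1]
opening: 0.0401
clock: 4.23
eef_pos: [0.5564, 0.1855, 0.2523]
tool_rot: [0.819, 0.574, 0.001, 0.0]
force: [-0.2, 1.1, 0.4]
opening: 0.04
```

```bash
python3 -m crank '0 0 0 0 0 -0.215 135;0 0 0 0 0 -0.215 135;0 0 0 0 0 -0.215 135;0 0 0 0 0 -0.215 135;0 0 0 0 0 -0.215 135;0 0 0 0 0 -0.215 135;0 0 0 0 0 -0.215 135;0 0 0 0 0 -0.215 135'
python3 -m crank '0 0 0.02 0 0 -0.215 135;0 0 0.02 0 0 -0.215 135;0 0 0.02 0 0 -0.215 135;0 0 0.02 0 0 -0.215 135;0 0 0.02 0 0 -0.215 135;0 0 0.02 0 0 -0.215 135;0 0 0.02 0 0 -0.215 135;0 0 0.02 0 0 -0.215 135'
python3 -m crank '0 0 0.02 0 0 0 135;0 0 0.02 0 0 0 135;0 0 0.02 0 0 0 135;0 0 0 0 0 0 135;0 0 0 0 0 0 135;0 0 0 0 0 0 135;0 0 0 0 0 0 135;0 0 0 0 0 0 135'
python3 - <<'E'
from h import *
s=monitor.get_state(); print(s["joint_positions"],s["eef_pos"],s["tool_rot"])
im=grab_frame("top"); c=cv2.resize(im[160:290,140:310],None,fx=4.5,fy=4.5,interpolation=cv2.INTER_CUBIC); save(c,"pics/t1.png")
for n in("top","side"):
    if n=="side": grab_frame(n)
    for t in("clamp_knob_grip","stud_tip"): print(n,t,[(np.round(d["at"],4),round(float(d["score"]),2)) for d in spotter.pinpoint(n,t)[:2]])
E
```

```text
clock: 4.9
eef_pos: [0.5565, 0.1853, 0.2523]
tool_rot: [0.487, 0.873, 0.0, 0.001]
force: [0.2, 0.8, 0.1]
opening: 0.0401
clock: 5.57
eef_pos: [0.5568, 0.1852, 0.1717]
tool_rot: [0.059, 0.998, -0.0, 0.001]
force: [-0.9, -0.9, -0.6]
opening: 0.0401
clock: 6.23
eef_pos: [0.5564, 0.1859, 0.142]
tool_rot: [0.061, 0.998, 0.0, 0.001]
force: [-0.6, 0.1, 1.2]
opening: 0.0399
[ 0.09088259  0.72638573 -0.76168     1.70564492  0.59658885  0.95482396
  0.54686129] [0.55636603 0.18590717 0.14203454] [6.10858971e-02 9.98132277e-01 2.84561372e-04 6.25040687e-04]
top clamp_knob_grip [(array([0.5589, 0.1849, 0.0691]), 0.45), (array([ 0.688 , -0.2919,  0.0015]), 0.41)]
top stud_tip []
side clamp_knob_grip [(array([0.5581, 0.1899, 0.0764]), 0.62), (array([ 0.5539, -0.257 ,  0.0019]), 0.44)]
side stud_tip [(array([0.5461, 0.072 , 0.0982]), 0.62)]
```

View pics/t1.png

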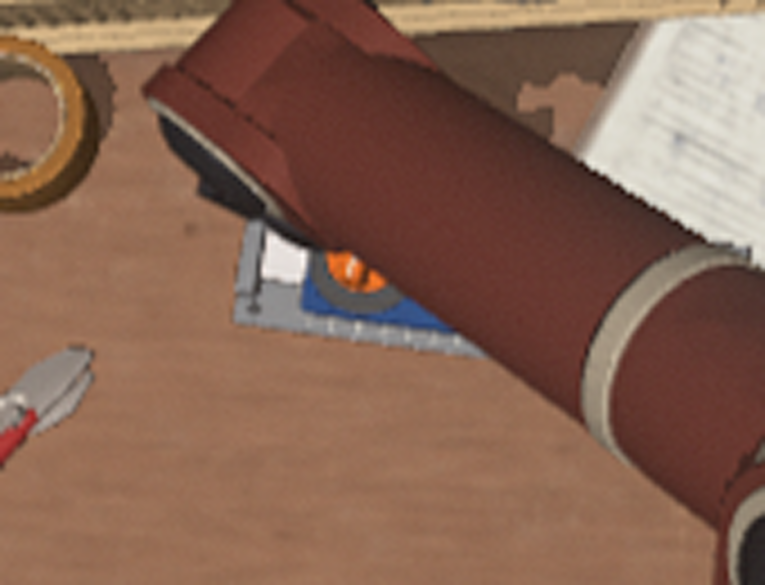

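```bash
python3 -m crank '-0.003 0.0024 0.02 0 0 0 135;0 0 0.02 0 0 0 135;0 0 0.02 0 0 0 135;0 0 0.02 0 0 0 135;0 0 0.02 0 0 0 135;0 0 0.015 0 0 0 135;0 0 0 0 0 0 135;0 0 0 0 0 0 135' 20
python3 -m crank '0 0 0.02 0 0 0 135;0 0 0.02 0 0 0 135;0 0 0.015 0 0 0 135;0 0 0.008 0 0 0 135;0 0 0 0 0 0 135;0 0 0 0 0 0 135;0 0 0 0 0 0 135;0 0 0 0 0 0 135'
python3 - <<'E'
from h import *
im=grab_frame("side"); c=cv2.resize(im[140:260,220:340],None,fx=5,fy=5,interpolation=cv2.INTER_CUBIC); save(c,"pics/s2.png")
E
```

```text
clock: 7.2
eef_pos: [0.5574, 0.1866, 0.0832]
tool_rot: [0.061, 0.998, -0.0, -0.001]
force: [0.2, 0.6, 0.1]
opening: 0.0399
clock: 7.87
eef_pos: [0.558, 0.1869, 0.0528]
tool_rot: [0.061, 0.998, 0.0, 0.0]
force: [0.5, -0.4, 0.3]
opening: 0.0402
```

View pics/s2.png

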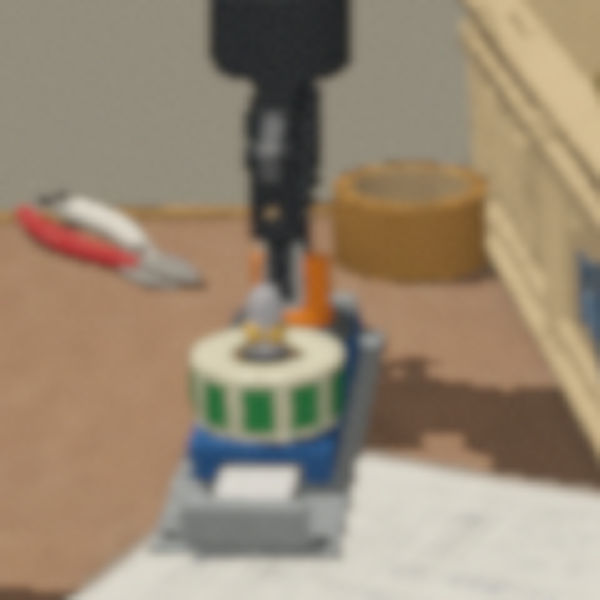

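```bash
python3 -m crank '0 0 0 0 0 0 170;0 0 0 0 0 0 190;0 0 0 0 0 0 210;0 0 0 0 0 0 225;0 0 0 0 0 0 240;0 0 0 0 0 0 255;0 0 0 0 0 0 255;0 0 0 0 0 0 255' 25
python3 -c "
from h import *
s=monitor.get_state();print(s['moment'],R.from_quat(s['tool_rot']).as_euler('zyx'))"
```

```text
clock: 8.58
eef_pos: [0.5579, 0.1874, 0.0529]
tool_rot: [0.061, 0.998, 0.001, 0.0]
force: [0.1, 2.8, 4.1]
opening: 0.013
[ 0.41000228  0.14307963 -0.03465335] [-3.01990109e+00  8.82372052e-04 -3.14015668e+00]
```

```bash
python3 -m crank '0 0 0 0 0 0.15 255;0 0 0 0 0 0.15 255;0 0 0 0 0 0.15 255;0 0 0 0 0 0.15 255;0 0 0 0 0 0.15 255;0 0 0 0 0 0.15 255;0 0 0 0 0 0.15 255;0 0 0 0 0 0.15 255' 40
python3 -c "
from h import *
s=monitor.get_state();print(s['moment'],s['force'],R.from_quat(s['tool_rot']).as_euler('zyx'))"
python3 -m crank '0 0 0 0 0 0.15 255;0 0 0 0 0 0.15 255;0 0 0 0 0 0.15 255;0 0 0 0 0 0.15 255;0 0 0 0 0 0.15 255;0 0 0 0 0 0.1 255;0 0 0 0 0 0 255;0 0 0 0 0 0 255'
python3 -c "
from h import *
s=monitor.get_state();print(s['moment'],s['force'],R.from_quat(s['tool_rot']).as_euler('zyx'))"
```

```text
clock: 9.25
eef_pos: [0.5584, 0.1882, 0.053]
tool_rot: [0.368, 0.93, 0.002, 0.001]
force: [1.1, 3.0, 2.4]
opening: 0.0132
[ 0.66428316 -0.07960965  0.059956  ] [1.13619637 2.95439088 2.39956787] [-2.38879513e+00  2.29135113e-03 -3.13883876e+00]
clock: 9.92
eef_pos: [0.5592, 0.1886, 0.053]
tool_rot: [0.562, 0.827, 0.003, 0.001]
force: [2.4, 4.6, 2.0]
opening: 0.0135
[ 9.48032138e-01 -5.11439365e-01 -2.38961785e-04] [2.41253586 4.57317001 1.98096698] [-1.94843452  0.00382835 -3.13802355]
```

```bash
python3 -m crank '0 0 0 0 0 0.08 255;0 0 0 0 0 0.08 255;0 0 0 0 0 0.08 255;0 0 0 0 0 0.08 255;0 0 0 0 0 0.08 255;0 0 0 0 0 0 255;0 0 0 0 0 0 255;0 0 0 0 0 0 255'
python3 -c "
from h import *
s=monitor.get_state();print(s['moment'],s['force'],R.from_quat(s['tool_rot']).as_euler('zyx'))"
python3 -m crank '0 0 0 0 0 0.04 255;0 0 0 0 0 0.04 255;0 0 0 0 0 0.04 255;0 0 0 0 0 0 255;0 0 0 0 0 0 255;0 0 0 0 0 0 255;0 0 0 0 0 0 255;0 0 0 0 0 0 255'
python3 -c "
from h import *
s=monitor.get_state();print(s['moment'],s['force'],R.from_quat(s['tool_rot']).as_euler('zyx'))"
```

```text
clock: 10.58
eef_pos: [0.5596, 0.1887, 0.053]
tool_rot: [0.645, 0.764, 0.003, 0.0]
force: [3.2, 5.6, 1.7]
opening: 0.0131
[ 0.98670978 -0.6229159  -0.02761779] [3.16364831 5.60215935 1.6610998 ] [-1.73893769  0.00442272 -3.13744143]
clock: 11.25
eef_pos: [0.5597, 0.1886, 0.053]
tool_rot: [0.668, 0.744, 0.003, 0.0]
force: [3.4, 4.9, 1.2]
opening: 0.0131
[ 0.97579513 -0.66777198  0.1765991 ] [3.43860764 4.87125412 1.18828716] [-1.67732366  0.00471638 -3.13779155]
```

```bash
python3 -m crank '0 0 0 0 0 0.04 255;0 0 0 0 0 0.04 255;0 0 0 0 0 0.04 255;0 0 0 0 0 0 255;0 0 0 0 0 0 255;0 0 0 0 0 0 255;0 0 0 0 0 0 255;0 0 0 0 0 0 255'
python3 -c "
from h import *
s=monitor.get_state();print(s['moment'],s['force'],R.from_quat(s['tool_rot']).as_euler('zyx'))"
```

```text
clock: 11.92
eef_pos: [0.5597, 0.1883, 0.0531]
tool_rot: [0.69, 0.724, 0.003, 0.001]
force: [3.2, 4.2, 1.3]
opening: 0.0134
[ 0.83933502 -0.73925918  1.08292075] [3.24378048 4.24357564 1.27522684] [-1.6188522   0.00529567 -3.13908723]
```

```bash
python3 -m crank '0 0 0 0 0 0 135;0 0 0 0 0 0 135;0 0 0 0 0 0 135;0 0 -0.02 0 0 0 135;0 0 -0.07 0 0 0 135;0 0 -0.07 0 0 0 135;0 0 -0.07 0 0 0 0;0 0 -0.05 0 0 0 0'
python3 -m crank '-0.0559 -0.0034 0 0 0 0 0;-0.0559 -0.0034 0 0 0 0 0;-0.0559 -0.0034 0 0 0 0 0;-0.0559 -0.0034 0 0 0 0 0;-0.0559 -0.0034 0 0 0 0 0;-0.0559 -0.0034 0 0 0 0 0;-0.0559 -0.0034 0 0 0 0 0;-0.0559 -0.0034 0 0 0 0 0'
python3 -m crank '-0.0559 -0.0034 0 0 0 0 0;-0.0559 -0.0034 0 0 0 0 0;-0.0559 -0.0034 0 0 0 0 0;-0.0559 -0.0034 0 0 0 0 0;-0.0559 -0.0034 0 0 0 0 0;-0.0559 -0.0034 0 0 0 0 0;-0.0559 -0.0034 0 0 0 0 0;-0.0559 -0.0034 0 0 0 0 0'
python3 - <<'E'
from h import *
np.set_printoptions(precision=4,suppress=True)
s=monitor.get_state(); print(s["joint_positions"],s["force"])
for n in("top","side"):
    im=grab_frame(n); save(im,f"pics/{n}3.png")
    for t in("clamp_knob_grip","stud_tip","cap_center"): print(n,t,[(np.round(d["at"],4),round(float(d["score"]),2)) for d in spotter.pinpoint(n,t)[:1]])
a=cv2.resize(cv2.imread("pics/top3.png")[180:260,180:300],None,fx=5,fy=5,interpolation=cv2.INTER_CUBIC)
cv2.imwrite("pics/c3.png",a)
E
```

```text
clock: 12.58
eef_pos: [0.558, 0.1863, 0.196]
tool_rot: [0.693, 0.721, 0.001, 0.001]
force: [0.7, -0.3, 0.1]
opening: 0.0631
clock: 13.25
eef_pos: [0.552, -0.0394, 0.1928]
tool_rot: [0.693, 0.721, -0.001, -0.0]
force: [1.2, -0.7, 0.4]
opening: 0.0858
clock: 13.92
eef_pos: [0.5472, -0.2631, 0.1927]
tool_rot: [0.693, 0.721, -0.001, -0.001]
force: [0.3, 0.1, -0.6]
opening: 0.0853
[ 0.635   0.6092 -0.3692  1.596   0.2511  0.9851  0.2261] [ 0.2646  0.0732 -0.6097]
top clamp_knob_grip [(array([0.5623, 0.1823, 0.0722]), 0.47)]
top stud_tip [(array([0.5455, 0.0715, 0.0971]), 0.82)]
top cap_center [(array([ 0.5518, -0.2539,  0.0202]), 0.57)]
side clamp_knob_grip [(array([0.5597, 0.184 , 0.0733]), 0.52)]
side stud_tip [(array([0.5414, 0.0701, 0.0984]), 0.75)]
side cap_center [(array([ 0.5582, -0.2584,  0.0186]), 0.82)]
```

View pics/c3.png

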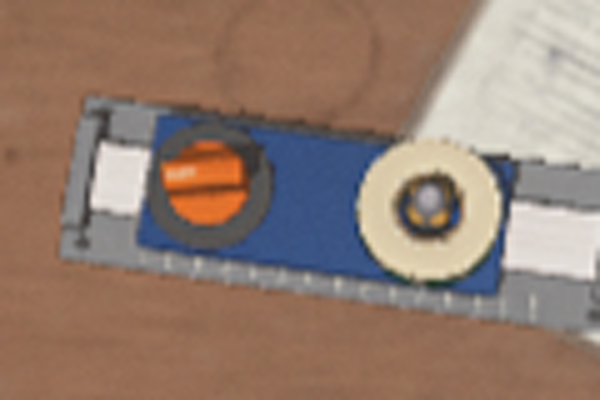

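```bash
python3 -m crank '0.004 0.0075 0.03 0 0 0 0;0.0036 0.0075 0.03 0 0 0 0;0 0 0.03 0 0 0 0;0 0 0.03 0 0 0 0;0 0 0.03 0 0 0 0;0 0 0.03 0 0 0 0;0 0 0.03 0 0 0 0;0 0 0 0 0 0 0'
python3 - <<'E'
from h import *
np.set_printoptions(precision=4,suppress=True)
print(monitor.get_state()["eef_pos"])
a=[]
for n in("top","side"):
    im=grab_frame(n); save(im,f"pics/{n}4.png")
    print([(np.round(d["at"],4),round(float(d["score"]),2)) for t in("cap_center","cap") for d in spotter.pinpoint(n,t)[:1]])
    u=proj(n,(.5545,-.259,.03)).astype(int); print(u)
    a.append(cv2.resize(im[u[1]-35:u[1]+35,u[0]-35:u[0]+35],(390,390),interpolation=cv2.INTER_CUBIC))
save(np.hstack(a),"pics/c4.png")
E
```

```text
clock: 14.98
eef_pos: [0.5539, -0.2552, 0.0845]
tool_rot: [0.692, 0.722, -0.001, -0.003]
force: [-0.5, -0.1, 0.1]
opening: 0.0852
[ 0.5539 -0.2552  0.0845]
[(array([ 0.5494, -0.2539,  0.017 ]), 0.77), (array([ 0.5542, -0.2615, -0.0017]), 0.83)]
[389 225]
[(array([ 0.5554, -0.2596,  0.02  ]), 0.58), (array([ 0.5531, -0.2553, -0.0008]), 0.81)]
[276 290]
```

View pics/c4.png

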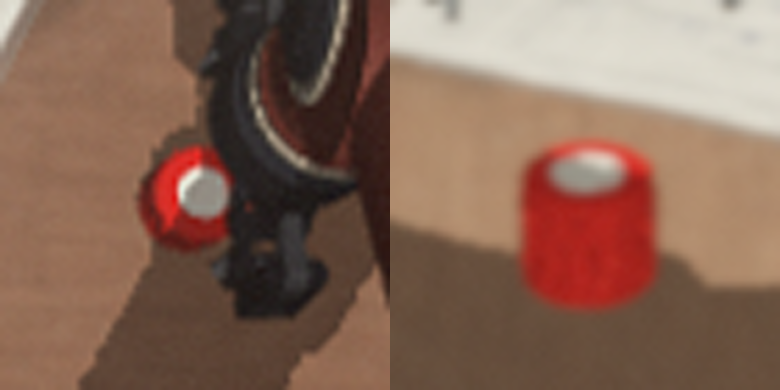

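```bash
python3 - <<'E'
from h import *
im=cv2.imread("pics/side4.png")
for p in[(.554,-.255,.0845),(.511,-.255,.0975),(.597,-.255,.0975)]: print(proj("side",p))
cv2.imwrite("pics/c5.png",cv2.resize(im[190:330,180:380],None,fx=4,fy=4,interpolation=cv2.INTER_CUBIC))
E
```

```text
[275.50685907 263.22256719]
[251.96301179 257.40780871]
[298.72164244 256.38265309]
```

View pics/c5.png

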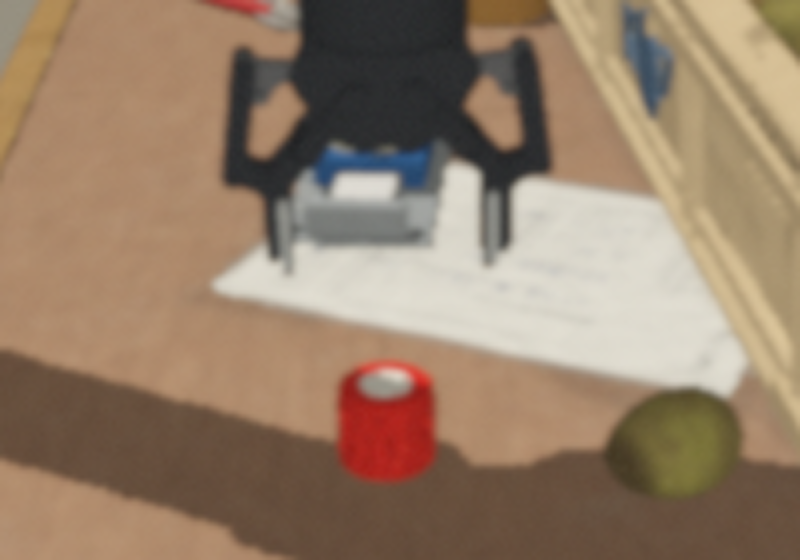

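```bash
python3 -m crank '-0.0066 0.001 0.02 0 0 0 0;0 0 0.025 0 0 0 0;0 0 0.025 0 0 0 0;0 0 0.025 0 0 0 0;0 0 0.025 0 0 0 0;0 0 0.02 0 0 0 0;0 0 0.005 0 0 0 0;0 0 0 0 0 0 0'
python3 -m crank '0 0 0 0 0 0 50;0 0 0 0 0 0 80;0 0 0 0 0 0 100;0 0 0 0 0 0 120;0 0 0 0 0 0 255;0 0 0 0 0 0 255;0 0 0 0 0 0 255;0 0 0 0 0 0 255' 70
python3 -c "
from h import *
s=monitor.get_state();print(s['moment'],s['force'],s['eef_pos'],R.from_quat(s['tool_rot']).as_matrix()[:,2])"
```

```text
clock: 15.95
eef_pos: [0.5557, -0.26, 0.0133]
tool_rot: [0.693, 0.721, -0.0, -0.001]
force: [-0.5, -0.4, 0.3]
opening: 0.0855
clock: 16.62
eef_pos: [0.557, -0.2608, 0.016]
tool_rot: [0.693, 0.721, 0.0, 0.001]
force: [-1.5, -0.5, 6.0]
opening: 0.0439
[0.02629608 0.33385281 0.02506915] [-1.47714417 -0.45045243  6.04658024] [ 0.55701529 -0.26077458  0.01601764] [ 1.39602185e-03 -7.87808320e-04 -9.99998715e-01]
```

```bash
python3 -m crank '0 0 -0.02 0 0 0 255;0 0 -0.05 0 0 0 255;0 0 -0.06 0 0 0 255;0 0 -0.06 0 0 0 255;0 0 -0.06 0 0 0 255;0 0 -0.06 0 0 0 255;0 0 -0.02 0 0 0 255;0 0 0 0 0 0 255'
python3 - <<'E'
from h import *
np.set_printoptions(precision=4,suppress=True)
s=monitor.get_state();print(s["eef_pos"],s["force"],s["moment"],s["tool_rot"])
im=grab_frame("side"); save(im,"pics/side6.png")
print([(np.round(d["at"],4),round(float(d["score"]),2)) for t in("cap_center","cap","stud_tip") for d in spotter.pinpoint("side",t)[:1]])
m=spotter.trace("side","cap")[0]["pixels"]; v,u=np.nonzero(m); print(u.min(),u.max(),v.min(),v.max(),cv2.fitEllipse(np.argwhere(m)[:,::-1].astype(np.int32)))
p=s["eef_pos"]; print(proj("side",p),proj("side",p+[0,0,-.014]),proj("side",p+[0,0,.006]))
u=proj("side",p).astype(int); print(u)
save(cv2.resize(im[u[1]-50:u[1]+50,u[0]-60:u[0]+60],None,fx=6,fy=6,interpolation=cv2.INTER_CUBIC),"pics/c6.png")
E
```

```text
clock: 17.28
eef_pos: [0.5584, -0.261, 0.1835]
tool_rot: [0.693, 0.721, 0.001, 0.003]
force: [0.1, -0.6, -1.1]
opening: 0.044
[ 0.5584 -0.261   0.1835] [ 0.123  -0.6058 -1.1047] [ 0.0159 -0.0062 -0.0121] [0.6928 0.7212 0.0014 0.0034]
[(array([ 0.5598, -0.259 ,  0.1869]), 0.63), (array([ 0.5576, -0.2582,  0.1662]), 0.82)]
265 290 198 227 ((277.0335693359375, 212.23764038085938), (23.08694839477539, 25.644323348999023), 168.68212890625)
[276.772  214.5582] [276.9374 221.8902] [276.7005 211.3902]
[276 214]
```

View pics/c6.png

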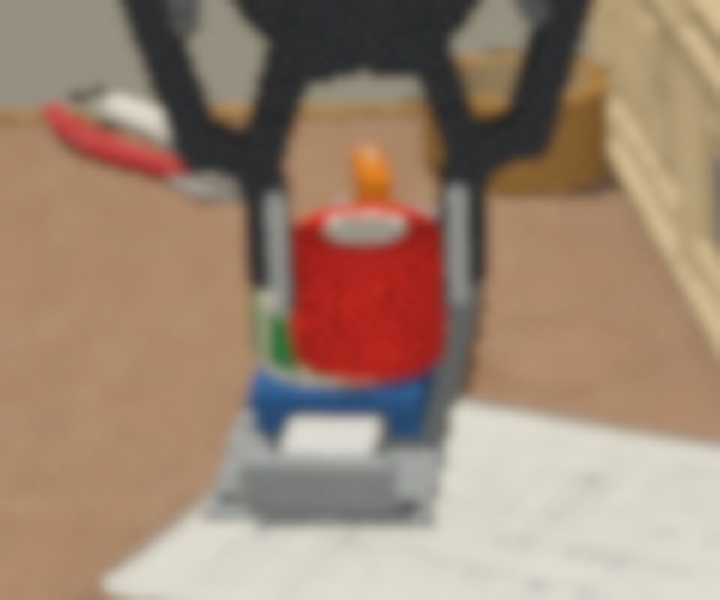

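```bash
python3 - <<'E'
from h import *
np.set_printoptions(precision=4,suppress=True)
im=cv2.imread("pics/top3.png")
hsv=cv2.cvtColor(im,cv2.COLOR_BGR2HSV)
m=((hsv[...,2]>150)&(hsv[...,1]<90)&(hsv[...,0]>12)&(hsv[...,0]<40)).astype(np.uint8)
w=np.zeros_like(m); w[203:240,247:284]=1; m*=w
c=max(cv2.findContours(m,cv2.RETR_EXTERNAL,cv2.CHAIN_APPROX_NONE)[0],key=cv2.contourArea)
e=cv2.fitEllipse(c); print("roll",e,back("top",e[0],.065))
a=proj("top",(.546,.0718,.065)); b=proj("top",(.546+.038,.0718,.065)); print(a,b)
print("stud px",back("top",(265.6,219.4),.098), proj("top",(.546,.0718,.098)))
E
```

```text
roll ((267.0516052246094, 218.62933349609375), (26.53664779663086, 37.11888885498047), 35.31700134277344) [0.5551 0.0667 0.065 ]
[264.9505 222.0424] [265.4462 207.5671]
stud px [0.5471 0.0701 0.098 ] [264.9063 219.7977]
```

```bash
python3 -m crank '0.0413 0 0 0 0 0 255;0.0413 0 0 0 0 0 255;0.0413 0 0 0 0 0 255;0.0413 0 0 0 0 0 255;0.0413 0 0 0 0 0 255;0.0413 0 0 0 0 0 255;0.0413 0 0 0 0 0 255;0.0413 0 0 0 0 0 255'
python3 -m crank '0.0413 0 0 0 0 0 255;0.0413 0 0 0 0 0 255;0.0413 0 0 0 0 0 255;0.0413 0 0 0 0 0 255;0.0413 0 0 0 0 0 255;0.0413 0.0014 0 0 0 0 255;0.0413 0.0014 0 0 0 0 255;0.0413 0 0 0 0 0 255'
python3 -m crank '0 0 0.01 0 0 0 255;0 0 0.02 0 0 0 255;0 0 0.02 0 0 0 255;0 0 0.02 0 0 0 255;0 0 0.01 0 0 0 255;0 0 0 0 0 0 255;0 0 0 0 0 0 255;0 0 0 0 0 0 255'
python3 - <<'E'
from h import *
np.set_printoptions(precision=4,suppress=True)
s=monitor.get_state();print(s["eef_pos"],s["force"],s["moment"],s["tool_rot"])
for n in("side","top"):
    im=grab_frame(n); save(im,f"pics/{n}7.png")
    print(n,[(t,np.round(d["at"],4),round(float(d["score"]),2)) for t in("cap_center","cap","stud_tip","clamp_knob_grip") for d in spotter.pinpoint(n,t)[:1]])
im=cv2.imread("pics/side7.png")
cv2.imwrite("pics/c7.png",cv2.resize(im[130:230,220:340],None,fx=6,fy=6,interpolation=cv2.INTER_CUBIC))
E
```

```text
clock: 18.2
eef_pos: [0.5488, -0.0944, 0.1782]
tool_rot: [0.693, 0.721, -0.001, -0.001]
force: [0.1, -1.0, -0.6]
opening: 0.0437
clock: 18.87
eef_pos: [0.5437, 0.0705, 0.1783]
tool_rot: [0.693, 0.721, -0.001, -0.001]
force: [0.7, 0.7, 0.1]
opening: 0.0438
clock: 19.53
eef_pos: [0.5449, 0.0694, 0.14]
tool_rot: [0.693, 0.721, 0.0, 0.0]
force: [-0.3, -0.3, -0.4]
opening: 0.0434
[0.5449 0.0694 0.14  ] [-0.3277 -0.2803 -0.4437] [-0.0326  0.001  -0.0602] [0.693  0.721  0.0003 0.0002]
side [('cap_center', array([0.549 , 0.0672, 0.1459]), 0.68), ('cap', array([0.5433, 0.0723, 0.124 ]), 0.83), ('stud_tip', array([0.5454, 0.0705, 0.0978]), 0.87), ('clamp_knob_grip', array([0.5605, 0.1855, 0.0727]), 0.47)]
top [('cap', array([ 0.5566,  0.1254, -0.0014]), 0.45), ('stud_tip', array([0.5416, 0.0714, 0.0995]), 0.84), ('clamp_knob_grip', array([0.5571, 0.182 , 0.0693]), 0.57)]
```

View pics/c7.png

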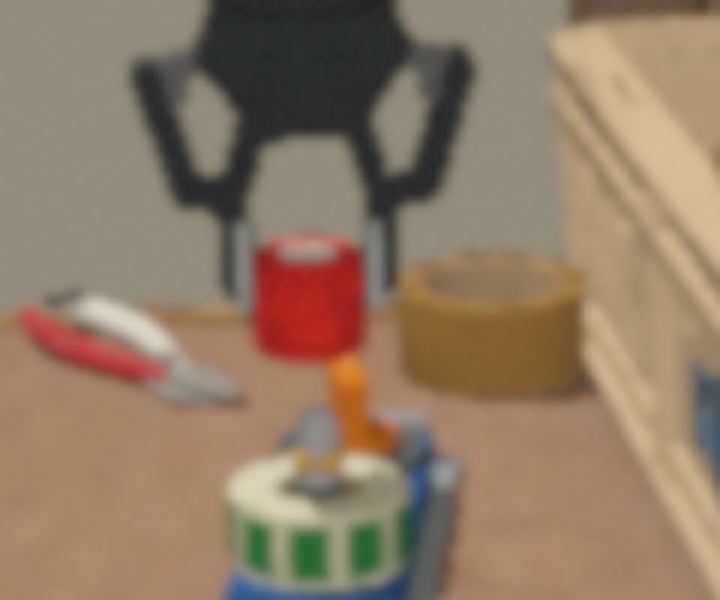

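```bash
python3 -m crank '0 0.0038 0.01 0 0 0 255;0 0 0.01 0 0 0 255;0 0 0.01 0 0 0 255;0 0 0.01 0 0 0 255;0 0 0.004 0 0 0 255;0 0 0 0 0 0 255;0 0 0 0 0 0 255;0 0 0 0 0 0 255' 90
python3 -m crank '0 0 0.004 0 0 0 255;0 0 0.004 0 0 0 255;0 0 0.004 0 0 0 255;0 0 0.004 0 0 0 255;0 0 0.004 0 0 0 255;0 0 0.004 0 0 0 255;0 0 0.004 0 0 0 255;0 0 0 0 0 0 255'
python3 -c "
from h import *
s=monitor.get_state();print(s['moment'],s['force'],s['eef_pos'],R.from_quat(s['tool_rot']).as_matrix()[:,2])"
```

```text
clock: 20.7
eef_pos: [0.5466, 0.0699, 0.118]
tool_rot: [0.693, 0.721, 0.0, 0.0]
force: [0.4, -0.4, -0.2]
opening: 0.0432
clock: 21.37
eef_pos: [0.5462, 0.0697, 0.1034]
tool_rot: [0.693, 0.721, -0.0, -0.0]
force: [-0.2, 0.0, -1.2]
opening: 0.0433
[-0.02569705  0.01215607 -0.02983003] [-0.20056049  0.00175786 -1.2216678 ] [0.54621086 0.06967511 0.10338206] [-7.67912185e-04 -9.53612951e-05 -9.99999701e-01]
```

```bash
python3 -m crank '0 0 0.004 0 0 0 255;0 0 0.004 0 0 0 255;0 0 0.004 0 0 0 255;0 0 0.004 0 0 0 255;0 0 0.004 0 0 0 255;0 0 0 0 0 0 255;0 0 0 0 0 0 255;0 0 0 0 0 0 255'
python3 -m crank '0 0 0.003 0 0 0 255;0 0 0.003 0 0 0 255;0 0 0.003 0 0 0 255;0 0 0 0 0 0 255;0 0 0 0 0 0 255;0 0 0 0 0 0 255;0 0 0 0 0 0 255;0 0 0 0 0 0 255'
python3 -c "
from h import *
s=monitor.get_state();print(s['moment'],s['force'],s['eef_pos'],R.from_quat(s['tool_rot']).as_matrix()[:,2])"
```

```text
clock: 22.03
eef_pos: [0.5471, 0.0684, 0.0949]
tool_rot: [0.693, 0.721, -0.0, 0.001]
force: [-0.8, -3.1, 6.7]
opening: 0.0431
clock: 22.7
eef_pos: [0.5467, 0.0685, 0.0881]
tool_rot: [0.693, 0.721, -0.001, 0.0]
force: [4.1, -3.6, -11.1]
opening: 0.0436
[-0.72070133 -1.03351356 -0.0237003 ] [  4.1223103   -3.56501666 -11.0828997 ] [0.54670735 0.06846512 0.08812507] [-4.68746153e-04 -1.21886046e-03 -9.99999147e-01]
```

```bash
python3 -m crank '0 0 0.003 0 0 0 255;-0.001 0.001 0.003 0 0 0 255;-0.001 0.001 0.003 0 0 0 255;0 0 0 0 0 0 255;0 0 0 0 0 0 255;0 0 0 0 0 0 255;0 0 0 0 0 0 255;0 0 0 0 0 0 255'
python3 -c "
from h import *
s=monitor.get_state();print(s['moment'],s['force'],s['eef_pos'],R.from_quat(s['tool_rot']).as_matrix()[:,2])"
```

```text
clock: 23.37
eef_pos: [0.547, 0.0692, 0.0849]
tool_rot: [0.693, 0.721, -0.0, -0.0]
force: [-0.0, -0.6, -2.5]
opening: 0.0433
[-0.15686398  0.10946138  0.00960308] [-0.03877425 -0.57554038 -2.4979054 ] [0.54703069 0.06924979 0.08491794] [-7.49512577e-04  3.59044440e-04 -9.99999655e-01]
```

```bash
python3 -m crank '0 0 0.003 0 0 0 255;0 0 0.003 0 0 0 255;0 0 0 0 0 0 255;0 0 0 0 0 0 255;0 0 0 0 0 0 255;0 0 0 0 0 0 255;0 0 0 0 0 0 255;0 0 0 0 0 0 255'
python3 -c "
from h import *
s=monitor.get_state();print(s['moment'],s['force'],s['eef_pos'],R.from_quat(s['tool_rot']).as_matrix()[:,2])"
```

```text
clock: 24.03
eef_pos: [0.5476, 0.0694, 0.084]
tool_rot: [0.693, 0.721, 0.0, 0.0]
force: [-3.3, -1.4, 11.3]
opening: 0.043
[-0.26393015  0.76430381 -0.02275802] [-3.3090922  -1.43188958 11.32454308] [0.54762265 0.06935264 0.08397827] [ 1.25476501e-03 -7.56071975e-06 -9.99999213e-01]
```

```bash
python3 -m crank '0 -0.001 0.003 0 0 0 255;0 0 0 0 0 0 255;0 0 0 0 0 0 255;0 0 0 0 0 0 255;0 0 0 0 0 0 255;0 0 0 0 0 0 255;0 0 0 0 0 0 255;0 0 0 0 0 0 255'
python3 - <<'E'
from h import *
np.set_printoptions(precision=4,suppress=True)
s=monitor.get_state();print(s["eef_pos"],s["force"],s["moment"])
n="side"; im=grab_frame(n)
print([(t,np.round(d["at"],4),round(float(d["score"]),2)) for t in("cap_center","cap","carriage","clamp_knob_grip","tape_roll","pruner","kiwi") for d in spotter.pinpoint(n,t)[:1]])
save(cv2.resize(im[130:250,210:350],None,fx=5,fy=5,interpolation=cv2.INTER_CUBIC),"pics/c8.png")
E
```

```text
clock: 24.7
eef_pos: [0.5477, 0.0693, 0.0839]
tool_rot: [0.693, 0.721, 0.001, 0.001]
force: [-5.4, -2.4, 17.8]
opening: 0.0432
[0.5477 0.0693 0.0839] [-5.358  -2.3614 17.8275] [-0.3372  1.1131 -0.0046]
[('cap_center', array([0.5508, 0.071 , 0.0876]), 0.92), ('cap', array([0.5471, 0.0715, 0.0682]), 0.7), ('carriage', array([ 0.5554,  0.1325, -0.001 ]), 0.84), ('clamp_knob_grip', array([0.5584, 0.1841, 0.0739]), 0.61), ('tape_roll', array([0.6361, 0.4029, 0.001 ]), 0.85), ('pruner', array([0.4477, 0.4169, 0.0015]), 0.57), ('kiwi', array([ 0.6847, -0.2896, -0.0013]), 0.82)]
```

View pics/c8.png

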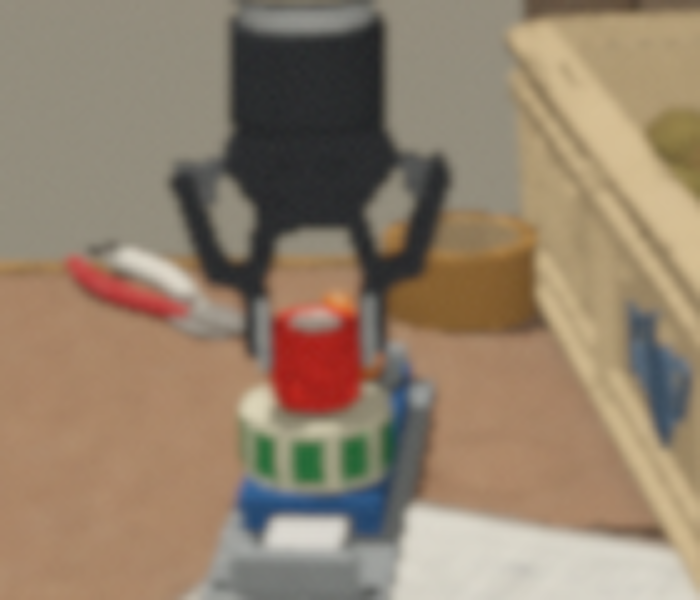

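```bash
python3 -c "
from h import *
print(finish_job(), monitor.get_state()['force'])"
```

```text
the job is handed in; nothing more can be done
the job is handed in; nothing more can be done
```

I tightened the knob, snapped the cap home on the stud and handed the job in at about 25 s, with the gripper still holding the cap and pressing down. The job system gives no verdict.

- **Knob:** I turned it about 1.4 rad clockwise until it hit the hard stop, where the wrist moment rose to about 1.1 N m. The top picture afterwards showed the bar turned by about that much.
- **Cap:** The force rose, then dropped as the balls pulled the cap on, which I read as the click. It came to rest with the tool at 84 mm, the height I had worked out for a seated cap. The side camera put the cap centre at 87.6 mm (88 mm expected), and the cap looked upright.
- **Final press:** The wrist showed about 18 N downward at a set grip of 90 N. There was also a sideways load of about 5 N.
- **Carriage and bystanders:** The side camera's carriage reading moved by under 1 mm, and the tape roll, secateurs and kiwi by about 3 mm at most, which is within the network's error. While the knob was still loose, gripping and turning it moved the tool about 2 mm, so the carriage may have shifted by about that much, well inside the 10 mm limit.

The network's readings of the stud scattered by up to about 4 mm, and one cap height reading during the approach was about 2 mm off. For the cap fit I relied on averaged positions and the measured forces. I did not check the cap's distance from the stud axis with a camera at the end. I viewed 11 pictures, one over the budget.

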